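# Load the punch dies into the press rack in reverse order

### The arm

A 6-joint arm with a two-finger parallel gripper is mounted at the origin on a cart in front of the work surface, level with it; the furniture and walls round the work are solid. World frame = base frame: x ahead of the robot, y to its left, z up, the work surface at z = 0. Lengths are in m, angles in rad, forces in N, time in s.
With the tool pointing down it reaches from about 0.35 to 0.775 m from the base axis. Payload 7.3 kg.
Tool frame: the origin (TCP) lies between the finger pads; the fingertips stand 8 mm ahead of it and the grasp point (between the pads) lies 11 mm behind it (robot.nose_length is the distance from the TCP to the fingertips, in m); z points along the fingers, y is the line along which they close (so a half turn about z gives the same grasp; the last joint's range is limited). The gripper opens to 92 mm and grips with 3 to 60 N. Pads are 19 mm wide; open, the fingers measure 130 mm over their backs; the gripper's body (75 mm by 190 mm) begins 47 mm behind the grasp point.
Start: joints at [0.985, 0.342, 1.524, -0, 1.275, -0.146], TCP at [0.224, 0.475, 0.235] pointing down, gripper open.
Joint ranges: [-2.53, 2.53], [-0.77, 2.02], [0.04, 2.7], [-1, 4.14], [0.28, 2.66], [-3.11, 3.11]. Speed limits (rad/s): [2.57, 2.57, 3.14, 3.14, 3.14, 3.14].

### API

Orientations are given as [roll, pitch, yaw] about the fixed x, y, z axes, in that order (R = Rz(yaw) Ry(pitch) Rx(roll)).
In Python, from cell import robot gives the robot as it stands. The module is installed in compiled form; this text tells all that it offers.
- The arm moves only by the shell command python3 -m jog 'ROWS' [FORCE]. ROWS is JSON, a list that holds one entry, the list of rows, each a list of 5 numbers: the gripper's target within -1 to 1 (fully open at 1, half-way at 0, shut at -1), then the shift along the tool's x, y, z in m, then the turn about the tool's z in rad. A call has 1 to 5 rows; each row is the pose to reach, as a shift and turn from the pose commanded when the call began, along the tool's axes at that moment; what a row does not reach only later rows make up. A row lasts 1/12 s, in which the tool goes at most 41.7 mm and 7.16 degrees, less where a joint would pass 70% of its speed; a pose out of reach is approached as far as the arm can. A call with a gripper value outside its range is refused whole. The fingers move at their own pace and stop on an object; FORCE is the grip in N (left out, the last holds). Time passes only in rows, so rows that repeat a pose let the fingers close. It gives the time, the measured TCP pose, the force, the opening and the grip force at its end, in the units of the state.
- robot.observe(): the state, without advancing time (a new reading comes with each control period).
- robot.read_camera(name): name is "scene" or "top" or "wrist"; returns the picture (400x640x3 uint8, red, green, blue); there is no depth.
- robot.camera_model(name): a dict with "camera_matrix" (3x3 intrinsics, pixels), "position" and "attitude" of the camera in the world; the wrist camera has in their place "mount" (4x4, takes a point from camera to tool coordinates, whose origin is the TCP and whose axes are the flange's). Camera axes: x right, y down, z forward; pixel columns grow to the right and rows downward; lengths in m; the calibration is good to about 2 mm. The wrist camera is an equidistant fisheye: a pixel r from the principal point sees the ray r / f radians off the axis. A picture is of the moment at which its call begins: read the wrist's pose just before it. camera_model takes no time and is no camera call.
- robot.hand_in(): hands the job in; it is judged then, once.
The state is a dict: "time": time; "qpos": joint angles; "qvel": joint speeds; "joint_efforts": joint torques, N m; "tool_pos": TCP position; "tool_rot": TCP orientation; "contact_force": force on the tool from outside, world axes, zero at the start; "torque": the same for the moment, N m; "opening": finger opening in m; "grip_force": force on a finger pad.
Only numpy, scipy, OpenCV 4.12 (cv2) and the standard library are available. Lean on these libraries where they do the work, as an engineer would, in place of code of your own. Each camera call takes 0.05 s, during which the arm holds its last target. There are 200 camera calls.

### The job

Move the four punch dies from the aluminium storage rail to the wooden press rack in reverse order: the die that stands next to the storage rail's end post goes on the pad farthest from the press rack's end post, and so on, until the die farthest from the one post stands next to the other. Leave each die standing upright, one to a pad and centred on it.

Things in the scene. Friction and masses are not known exactly. Their poses are not given: they have to be found in the camera images.
- narrow_die_center (a point): Centre, half-way up its height, of the narrow punch die: brass-coloured, 17 mm diameter, 30 mm high; a loose turned part, 50 to 160 g, standing upright with its wider cylinder down (full diameter for at least the lower half) and a thinner neck on top. z axis up along the die.
- medium_die_center (a point): Centre, half-way up its height, of the medium punch die: steel, 25 mm diameter, 34 mm high; a loose turned part, 50 to 160 g, standing upright with its wider cylinder down (full diameter for at least the lower half) and a thinner neck on top. z axis up along the die.
- wide_die_center (a point): Centre, half-way up its height, of the wide punch die: steel, 31 mm diameter, 40 mm high; a loose turned part, 50 to 160 g, standing upright with its wider cylinder down (full diameter for at least the lower half) and a thinner neck on top. z axis up along the die.
- tall_die_center (a point): Centre, half-way up its height, of the tall punch die: steel, slender, 21 mm diameter, 50 mm high; a loose turned part, 50 to 160 g, standing upright with its wider cylinder down (full diameter for at least the lower half) and a thinner neck on top. z axis up along the die.
- narrow_carrier: Fixed pale wooden plate, 50 x 38 x 8 mm (x, y, z), on which the narrow die stands at the start, on the plate's centre. Origin at the centre of its underside. Its place on the storage rail shows where the die stood in the row.
- medium_carrier: Fixed pale wooden plate, 50 x 38 x 8 mm (x, y, z), on which the medium die stands at the start, on the plate's centre. Origin at the centre of its underside. Its place on the storage rail shows where the die stood in the row.
- wide_carrier: Fixed pale wooden plate, 50 x 38 x 8 mm (x, y, z), on which the wide die stands at the start, on the plate's centre. Origin at the centre of its underside. Its place on the storage rail shows where the die stood in the row.
- tall_carrier: Fixed pale wooden plate, 50 x 38 x 8 mm (x, y, z), on which the tall die stands at the start, on the plate's centre. Origin at the centre of its underside. Its place on the storage rail shows where the die stood in the row.
- storage_rail: Fixed aluminium channel, 64 x 200 mm, with a dark steel post (10 mm diameter, 30 mm high) upright at one end. Origin on the table; the row runs along its y axis and +y points to the post. Its floor is 10 mm above the table, lips 6 mm above that; on it stand the four carriers, in an order that differs from start to start, at y = +66, +22, -22 and -66 mm (x = 0); the post is at y = +98 mm. Carrier tops are 18 mm above the table.
- press_rack: Fixed wooden rack, 70 x 200 mm, empty at the start, with a like dark steel post upright at one end. Origin on the table; the row runs along its y axis and +y points to the post (at y = +98 mm, 30 mm high). Its flat top is 16 mm above the table, with thin steel lips 3.5 mm higher along both long sides (64 mm apart inside). Four round dark rubber pads, 36 mm in diameter and flush with the top, mark the places at y = +66, +22, -22 and -66 mm (x = 0).
Not all that is in view belongs to the job. Leave any blue or purple look-alike of the part that bears tall_die_center alone.

How it is judged:
By the outcome, as a careful person would: the job done as asked, in the order asked, and still so for the second after the job is handed in, with the robot touching nothing.
It also fails if it takes over 99 s, if anything falls off the work surface, if the arm or the gripper's body presses on something with over 40 N, if the wrist force passes 120 N, or if a joint passes its speed limit or range.

## Working session

There is one attempt and no reset: what is moved stays moved. The work goes in short steps, Python scripts to look and compute and a shell command to move; the robot and the scene stay as the last step left them, time stands still between calls to the robot, and variables do not carry over. Pictures are saved under pics/ and viewed, at most 14 in all, crops included, and the job is handed in when it is done.

```bash
mkdir -p pics; python3 - <<'E'
from cell import robot
import cv2
s=robot.observe(); print({k:(v if not hasattr(v,'tolist') else v.tolist()) for k,v in s.items()})
for n in ["scene","top","wrist"]:
    m=robot.camera_model(n); print(n,m)
for n in ["top","scene"]:
    cv2.imwrite(f"pics/{n}0.png",robot.read_camera(n)[:,:,::-1])
E
```

```text
{'time': 0.0, 'qpos': [0.9850002474746982, 0.34273472435522717, 1.5250261990680936, -1.8123931747241735e-05, 1.2753645201828534, -0.1460432552529774], 'qvel': [-0.00041889920293431446, -0.0007341745787457331, 0.0005934559912478771, -0.0016250398075607266, 0.0012990044075301607, 0.00022200834373270085], 'joint_efforts': [-0.0007757538696750998, -43.12377333641052, -24.42149519920349, 0.07166991708800197, 0.05598491057753563, -0.00011395389037716086], 'tool_pos': [0.2232883390219271, 0.4747191234061564, 0.23403550718697722], 'tool_rot': [-3.1400736585960956, -0.00020591252382851088, 2.701844963257496], 'contact_force': [0.8594447157651812, 0.12966428845871938, -0.06353504146394579], 'torque': [-0.0433789906120425, 0.025748929598732755, 0.0058231887172613545], 'grip_force': 0.0, 'opening': 0.0917937316962128}
scene {'camera_matrix': array([[502.18470734,   0.        , 327.81220965],
       [  0.        , 502.18470734, 197.53867805],
       [  0.        ,   0.        ,   1.        ]]), 'position': array([ 0.12615425, -0.49688746,  0.61044312]), 'attitude': array([-2.1777639 , -0.02237086
[... 152 characters left out ...]
.        ,   0.        ,   1.        ]]), 'position': array([0.30585483, 0.17332028, 0.90303476]), 'attitude': array([-2.93790239e+00,  2.79926602e-03, -1.69165753e+00])}
wrist {'camera_matrix': array([[309.70691629,   0.        , 329.06286551],
       [  0.        , 309.70691629, 199.55624319],
       [  0.        ,   0.        ,   1.        ]]), 'mount': array([[ 6.62882603e-04, -9.53701536e-01, -3.00753952e-01,
         8.04490403e-02],
       [ 9.99999759e-01,  5.69587680e-04,  3.97886036e-04,
        -4.85717532e-04],
       [-2.08158777e-04, -3.00754144e-01,  9.53701684e-01,
        -1.50357666e-01],
       [ 0.00000000e+00,  0.00000000e+00,  0.00000000e+00,
         1.00000000e+00]])}
```

View pics/top0.png

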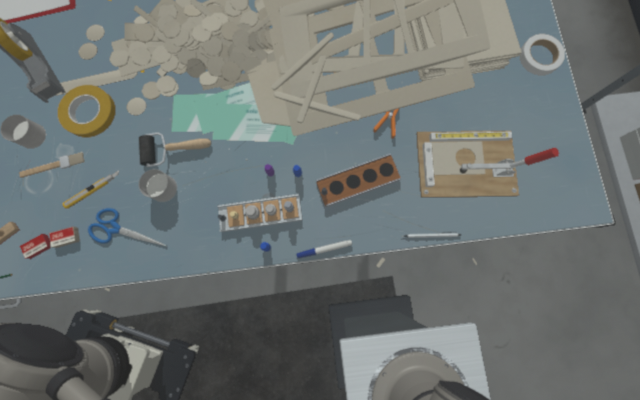

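View pics/scene0.png

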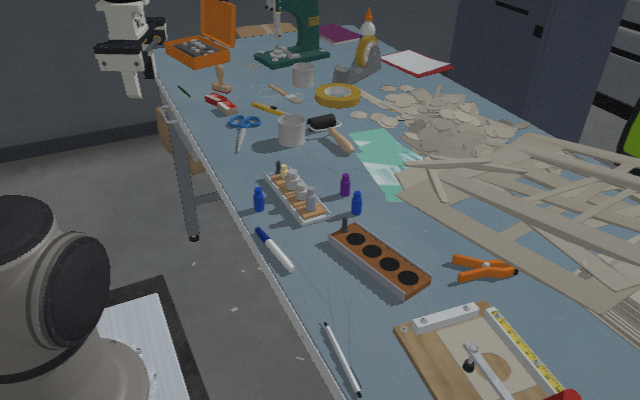

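The top view shows the storage rail around (260,213) with its post at (222,217), and the press rack around (358,180) with its post at (323,192). The decoys are at (269,170), (297,171) and (266,247). Next I enlarge both rows.

```bash
cat > h.py <<'E'
import numpy as np, cv2
from scipy.spatial.transform import Rotation as R
from cell import robot
def ray(n,px,s=None):
    m=robot.camera_model(n);K=m["camera_matrix"]
    a=(np.array(px,float)-K[:2,2])/K[0,0]
    if n!="wrist":
        return np.array(m["position"]),R.from_euler('xyz',m["attitude"]).as_matrix()@np.r_[a,1]
    th=np.hypot(*a);d=np.r_[a/max(th,1e-9)*np.sin(th),np.cos(th)]
    T=R.from_euler('xyz',s["tool_rot"]).as_matrix();M=np.array(m["mount"])
    return np.array(s["tool_pos"])+T@M[:3,3],T@M[:3,:3]@d
def onz(n,px,z,s=None):
    o,d=ray(n,px,s);return o+d*(z-o[2])/d[2]
def proj(n,P,s=None):
    m=robot.camera_model(n);K=m["camera_matrix"]
    if n!="wrist":
        c=R.from_euler('xyz',m["attitude"]).as_matrix().T@(np.array(P)-m["position"])
        return K[:2,2]+K[0,0]*c[:2]/c[2]
    T=R.from_euler('xyz',s["tool_rot"]).as_matrix();M=np.array(m["mount"])
    c=T.T@(np.array(P)-s["tool_pos"]);c=M[:3,:3].T@(c-M[:3,3])
    r=np.hypot(*c[:2]);return K[:2,2]+K[0,0]*np.arctan2(r,c[2])*c[:2]/r
def totool(P,s):  # shift in tool axes to bring TCP to P
    return R.from_euler('xyz',s["tool_rot"]).as_matrix().T@(np.array(P)-s["tool_pos"])
E
python3 - <<'E'
import cv2
from h import *
im=cv2.imread("pics/top0.png")[145:245,205:415]
sc=cv2.imread("pics/scene0.png")[155:300,250:440]
a=cv2.resize(im,None,fx=3.8,fy=3.8,interpolation=cv2.INTER_CUBIC)
cv2.imwrite("pics/topc.png",a)
cv2.imwrite("pics/scc.png",cv2.resize(sc,None,fx=4,fy=4,interpolation=cv2.INTER_CUBIC))
for p,z in [((222,217),.04),((260,213),.018),((323,192),.046),((358,180),.016),((337,188),.016),((386,170),.016)]:print(p,onz("top",p,z))
E
```

```text
(222, 217) [0.46250413 0.39809809 0.04      ]
(260, 213) [0.46513372 0.31216479 0.018     ]
(323, 192) [0.49209228 0.15572801 0.046     ]
(358, 180) [0.51816978 0.06603403 0.016     ]
(337, 188) [0.50441035 0.11987492 0.016     ]
(386, 170) [ 0.53501241 -0.00621917  0.016     ]
```

View pics/topc.png

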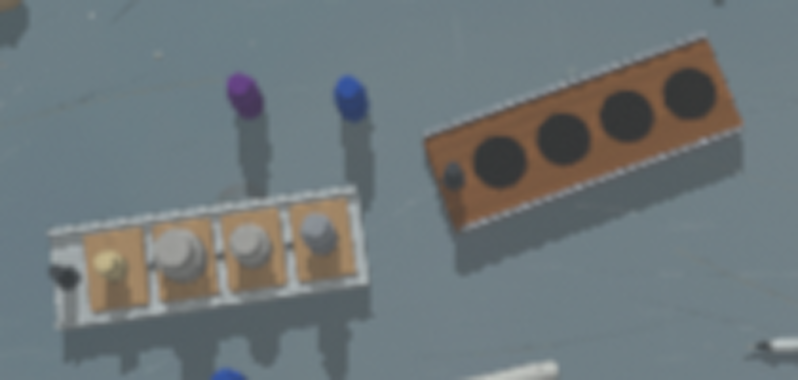

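View pics/scc.png

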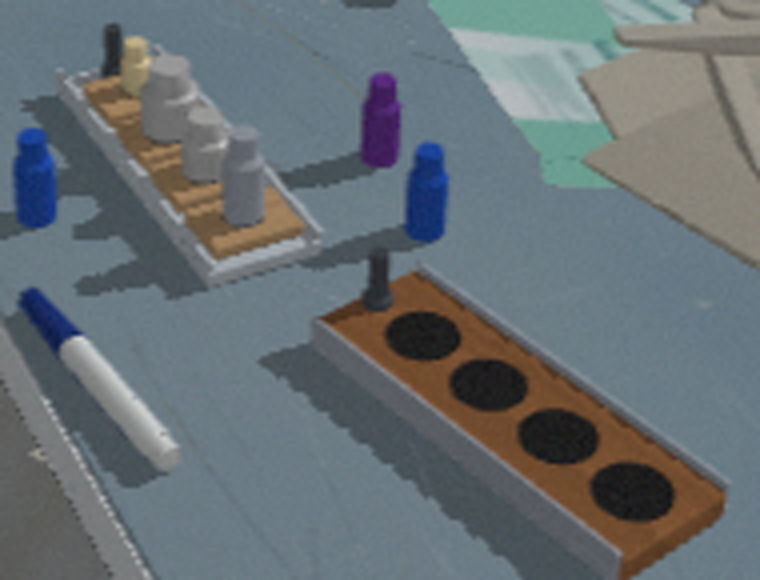

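From the post outwards the storage order is narrow (brass), wide, medium, tall. So the press rack gets, from its far end towards the post: narrow, wide, medium, tall. Next I compute the row frames from the top-view features.

```bash
python3 - <<'E'
from h import *
c=lambda x,y:(205+(x+.5)/3.8-.5,145+(y+.5)/3.8-.5)
im=cv2.imread("pics/top0.png")
g=im.max(2); roi=np.zeros_like(g); roi[160:192,325:397]=1
n,l,st,ce=cv2.connectedComponentsWithStats(((g<62)&(roi>0)).astype(np.uint8))
pads=[]
for i in range(1,n):
    if st[i,4]>60:
        P=onz("top",ce[i],.016);pads.append(P);print("pad",ce[i].round(1),st[i],P.round(4))
pads=np.array(pads); 
S=np.array([onz("top",c(*p),.016) for p in [(50,232),(356,188),(366,284),(60,327)]])
print("storage corners",S.round(4),"len",np.linalg.norm(S[0]-S[1]),np.linalg.norm(S[1]-S[2]))
ctr=S.mean(0);d=S[0]+S[3]-S[1]-S[2];d/=np.linalg.norm(d);print("ctr",ctr,"dir angle",np.degrees(np.arctan2(d[1],d[0])))
pads=pads[np.argsort(-pads[:,1])]
if len(pads)==4:
    d2=pads[0]-pads[3];print("rack ctr",pads.mean(0),"ang",np.degrees(np.arctan2(d2[1],d2[0])),np.linalg.norm(d2))
for n_,p,z in [("narrow",(110,263),.048),("wide",(176,250),.058),("medium",(247,243),.052),("tall",(319,224),.068)]:
    print(n_,onz("top",c(*p),z).round(4))
for y in (66,22,-22,-66):print(y,(ctr+d*y/1000).round(4))
s=robot.observe();print("tool x turn storage",s["tool_rot"][2])
P=ctr+d*.0;print("to above storage ctr z.2:",totool([P[0],P[1],.2],s))
E
```

```text
pad [386.  169.2] [380 164  13  12 116] [ 0.5369 -0.0065  0.016 ]
pad [369.4 175.2] [364 170  12  12 119] [0.5268 0.0365 0.016 ]
pad [352.8 181.2] [347 176  13  12 119] [0.5168 0.079  0.016 ]
pad [335.9 186.7] [330 182  13  10 109] [0.508 0.122 0.016]
storage corners [[0.4958 0.4127 0.016 ]
 [0.5007 0.2156 0.016 ]
 [0.4381 0.2159 0.016 ]
 [0.4343 0.4103 0.016 ]] len 0.1971857373529098 0.06259706711545822
ctr [0.4672153 0.3136064 0.016    ] dir angle 91.27494050532582
rack ctr [0.52213606 0.05774701 0.016     ] ang 102.69771895395778 0.13176487530355793
narrow [0.4652 0.3687 0.048 ]
wide [0.4665 0.3261 0.058 ]
medium [0.4667 0.2837 0.052 ]
tall [0.4699 0.2376 0.068 ]
66 [0.4657 0.3796 0.016 ]
22 [0.4667 0.3356 0.016 ]
-22 [0.4677 0.2916 0.016 ]
-66 [0.4687 0.2476 0.016 ]
tool x turn storage 2.7017193434461984
to above storage ctr z.2: [-0.28928636 -0.04188823  0.03413372]
```

```bash
cat > go.py <<'E'
# go.py x y z yawdeg : prints tool shift and turn from the present pose
import sys;from h import *
s=robot.observe();x,y,z,w=map(float,sys.argv[1:5])
t=totool([x,y,z],s);dy=(s["tool_rot"][2]-np.radians(w)+np.pi)%(2*np.pi)-np.pi
print("shift",t.round(4),"turn",round(dy,4),"t",s["time"],"pos",np.round(s["tool_pos"],4),"rot",np.round(s["tool_rot"],4),"open",round(s["opening"],4),"gf",round(s["grip_force"],1))
E
python3 go.py .467 .303 .22 91.3
python3 -m jog '[[[0.2,-0.042,-0.01,0,0.125],[0.2,-0.083,-0.02,0,0.25],[0.2,-0.125,-0.03,0,0.375],[0.2,-0.167,-0.04,0,0.5],[0.2,-0.208,-0.05,0,0.624]]]' 20
python3 go.py .467 .303 .22 91.3
```

```text
shift [-0.2936 -0.0516  0.0141] turn 1.1082 t 0.1 pos [0.2233 0.4747 0.2341] rot [-3.1402e+00 -2.0000e-04  2.7017e+00] open 0.092 gf 0.0
time: 0.52
tool_pos: [0.387, 0.3433, 0.2345]
tool_rot: [-3.141, -0.0, 2.072]
contact_force: [0.8, 0.4, 0.2]
opening: 0.063
grip_force: 0.0
shift [-0.0738  0.0508  0.0144] turn 0.4786 t 0.5167 pos [0.387  0.3433 0.2345] rot [-3.141  -0.      2.0721] open 0.063 gf 0.0
```

```bash

python3 -m jog '[[[0.2,-0.03,0.02,0.005,0.12],[0.2,-0.06,0.04,0.01,0.24],[0.2,-0.074,0.051,0.014,0.36],[0.2,-0.074,0.051,0.014,0.479],[0.2,-0.074,0.051,0.014,0.479]]]' 20 >/dev/null
python3 go.py .467 .303 .22 91.3
python3 - <<'E'
from h import *
import json
s=robot.observe();im=robot.read_camera("wrist")[:,:,::-1];cv2.imwrite("pics/w1.png",im)
json.dump({k:np.array(s[k]).tolist() for k in("tool_pos","tool_rot")},open("s1.json","w"))
E
```

```text
shift [-0.0008 -0.0004 -0.0003] turn -0.0013 t 0.9333 pos [0.4673 0.3038 0.2197] rot [-3.1399e+00  7.0000e-04  1.5922e+00] open 0.0548 gf 0.0
```

View pics/w1.png

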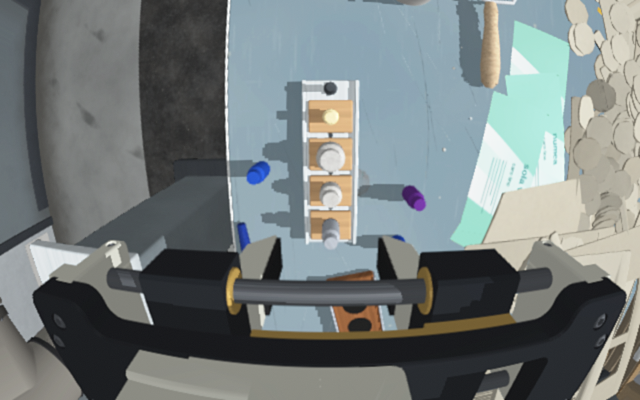

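The wrist view shows the row in column ~330: post (330,88), narrow (331,117), wide (331,155), medium (329,193), tall (331,230). I fit the carriers' edges from their wood colour.

```bash
cat > fit.py <<'E'
import json;from h import *
from scipy.optimize import minimize
s=json.load(open("s1.json"));im=cv2.imread("pics/w1.png").astype(int)
b,g,r=im[...,0],im[...,1],im[...,2]
roi=np.zeros(r.shape,bool);roi[80:245,295:365]=1
wood=((r-b>40)&roi)
wood&=~((g>180)&roi)
yy,xx=np.nonzero(np.ones_like(wood)&roi)
P=np.array([onz("wrist",(x,y),.018,s) for x,y in zip(xx,yy)])
w=wood[yy,xx].astype(float)
wt=.5
def cost(q):
    a=q[2];d=P[:,:2]-q[:2];u=d@[np.cos(a),np.sin(a)];v=d@[-np.sin(a),np.cos(a)]
    m=0
    for k in(66,22,-22,-66):
        sm=lambda e:1/(1+np.exp(-e/.0006))
        m=m+sm(.025-abs(u))*sm(.019-abs(v-k/1000))
    return ((w-m)**2).mean()
best=min((minimize(cost,[.467+dx,.303+dy,np.radians(1.3)],method="Nelder-Mead",options=dict(initial_simplex=np.array([[.467,.303,.02],[.472,.303,.02],[.467,.308,.02],[.467,.303,.06]])+[dx,dy,0])) for dx in(0,-.004) for dy in(-.005,0,.005)),key=lambda o:o.fun)
print(best.x,np.degrees(best.x[2]),best.fun,wood.sum())
q=best.x
for n,k,h in(("narrow",66,.048),("wide",22,.058),("medium",-22,.052),("tall",-66,.068)):
    c=q[:2]+k/1000*np.array([-np.sin(q[2]),np.cos(q[2])]);print(n,c.round(4),"predicted top px",proj("wrist",[*c,h],s).round(1),"base",proj("wrist",[*c,.018],s).round(1))
c=q[:2]+.098*np.array([-np.sin(q[2]),np.cos(q[2])]);print("post",c,proj("wrist",[*c,.04],s))
E
python3 fit.py
python3 - <<'E'
import cv2
im=cv2.imread("pics/w1.png")[75:250,285:375];cv2.imwrite("pics/w1c.png",cv2.resize(im,None,fx=3.4,fy=3.4,interpolation=cv2.INTER_CUBIC))
E
```

```text
Traceback (most recent call last):
  File "fit.py", line 9, in <module>
    P=np.array([onz("wrist",(x,y),.018,s) for x,y in zip(xx,yy)])
                ~~~^^^^^^^^^^^^^^^^^^^^^^
  File "h.py", line 13, in onz
    o,d=ray(n,px,s);return o+d*(z-o[2])/d[2]
        ~~~^^^^^^^^
  File "h.py", line 5, in ray
    m=robot.camera_model(n);K=m["camera_matrix"]
ValueError: time passes only in moves, steps and waits
```

View pics/w1c.png

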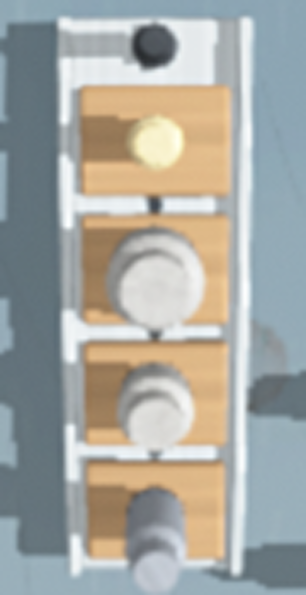

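The crop shows the four carriers sharply, with the dies standing on them. I cache the camera model, since calling it for every pixel is refused.

```bash
sed -i 's/^from cell import robot/from cell import robot\nimport functools\ncm=functools.lru_cache(robot.camera_model)/; s/m=robot.camera_model(n)/m=cm(n)/' h.py; python3 fit.py
```

```text
[0.46820069 0.30690422 0.02360669] 1.3525634465381071 0.29894024358078897 1743
narrow [0.4666 0.3729] predicted top px [329.1 116.1] base [329.2 115.1]
wide [0.4677 0.3289] predicted top px [329.2 159.5] base [329.2 153.4]
medium [0.4687 0.2849] predicted top px [329.3 198.9] base [329.3 190.3]
tall [0.4698 0.2409] predicted top px [329.3 242.4] base [329.3 224.9]
post [0.46588744 0.40487691] [329.09789565  85.77863647]
```

```bash
python3 - <<'E'
import json;from h import *
s=json.load(open("s1.json"));c=lambda x,y:(285+(x+.5)/3.4-.5,75+(y+.5)/3.4-.5)
Q=[]
for n,(x0,x1,y0,y1) in dict(narrow=(80,230.5,85,195),wide=(82,228.5,213,326),medium=(84.5,227.5,340,446),tall=(88,226,461,558)).items():
    K=np.array([onz("wrist",c(x,y),.018,s)[:2] for x,y in((x0,y0),(x1,y0),(x1,y1),(x0,y1))])
    Q.append(K.mean(0));print(n,K.mean(0).round(4),"size",np.linalg.norm(K[0]-K[1]).round(4),np.linalg.norm(K[1]-K[2]).round(4))
Q=np.array(Q);d=Q[0]-Q[3];print(Q.mean(0),np.degrees(np.arctan2(d[1],d[0])),np.linalg.norm(d))
for n,p,z in(("narrow",(157,141),.048),("wide",(154,288),.058),("medium",(155,420),.052),("tall",(155,567),.068),("post",(154,46),.04)):print(n,onz("wrist",c(*p),z,s).round(4))
E
```

```text
narrow [0.468  0.3722] size 0.0495 0.0369
wide [0.469  0.3283] size 0.049 0.0388
medium [0.4702 0.2848] size 0.0491 0.0384
tall [0.4716 0.2411] size 0.049 0.0379
[0.46968451 0.30659446] 91.59412565340195 0.13120460750135496
narrow [0.4684 0.3729 0.048 ]
wide [0.4684 0.3291 0.058 ]
medium [0.4697 0.2858 0.052 ]
tall [0.4707 0.2421 0.068 ]
post [0.4668 0.4023 0.04  ]
```

```bash
python3 go.py .524 .061 .22 103
python3 -m jog '[[[0.2,-0.04,0.01,0,-0.05],[0.2,-0.08,0.02,0,-0.1],[0.2,-0.12,0.03,0,-0.15],[0.2,-0.16,0.04,0,-0.2],[0.2,-0.2,0.048,0,-0.2]]]' >/dev/null
python3 go.py .524 .061 .22 103
```

```text
shift [-2.449e-01  5.020e-02  1.000e-04] turn -0.1977 t 0.9833 pos [0.4666 0.3044 0.2201] rot [-3.1402e+00  4.0000e-04  1.6000e+00] open 0.055 gf 0.0
shift [-0.0441 -0.0065  0.001 ] turn 0.0102 t 1.4 pos [0.5199 0.1054 0.221 ] rot [ 3.141  -0.      1.8079] open 0.055 gf 0.0
```

```bash

python3 -m jog '[[[0.2,-0.03,-0.005,0,0],[0.2,-0.044,-0.0065,0,0.01],[0.2,-0.044,-0.0065,0,0.01],[0.2,-0.044,-0.0065,0,0.01]]]' >/dev/null
python3 go.py .524 .061 .22 103
python3 - <<'E'
from h import *
import json
s=robot.observe();im=robot.read_camera("wrist")[:,:,::-1];cv2.imwrite("pics/w2.png",im)
json.dump({k:np.array(s[k]).tolist() for k in("tool_pos","tool_rot")},open("s2.json","w"))
g=im.max(2);roi=np.zeros_like(g);roi[85:245,290:370]=1
n,l,st,ce=cv2.connectedComponentsWithStats(((g<70)&(roi>0)).astype(np.uint8))
Q=[]
for i in range(1,n):
    if st[i,4]>300:
        u=[(x+.0,y+.0) for y,x in np.argwhere(l==i)]
        P=np.array([onz("wrist",p,.016,s) for p in u]);P2=cv2.minEnclosingCircle((P[:,:2]*1e3).astype(np.float32))
        Q.append(P.mean(0)[:2]);print(ce[i].round(1),st[i],P.mean(0).round(4),P2)
if len(Q)==4:
    Q=np.array(Q);d=Q[0]-Q[3];print(Q.mean(0),np.degrees(np.arctan2(d[1],d[0])),np.linalg.norm(d))
cv2.imwrite("pics/w2c.png",cv2.resize(im[75:255,270:390],None,fx=3.3,fy=3.3,interpolation=cv2.INTER_CUBIC))
E
```

```text
shift [-0.0013  0.0003  0.0009] turn -0.0068 t 1.7333 pos [0.5235 0.0622 0.2209] rot [ 3.1414e+00 -5.0000e-04  1.7909e+00] open 0.055 gf 0.0
[325.8 122.3] [311 108  30  30 705] [0.5074 0.1209 0.016 ] ((507.46270751953125, 120.92889404296875), 17.187599182128906)
[326.2 160. ] [312 146  30  29 672] [0.5174 0.0781 0.016 ] ((517.511474609375, 78.01883697509766), 17.169797897338867)
[326.8 196.2] [313 183  29  27 617] [0.5276 0.0354 0.016 ] ((527.6185302734375, 35.21995162963867), 17.226015090942383)
[327.1 230.1] [314 218  27  25 542] [ 0.5375 -0.0076  0.016 ] ((537.5459594726562, -8.080146789550781), 17.1898250579834)
[0.52245748 0.05669269] 103.19484285676269 0.13203060219042245
```

View pics/w2c.png

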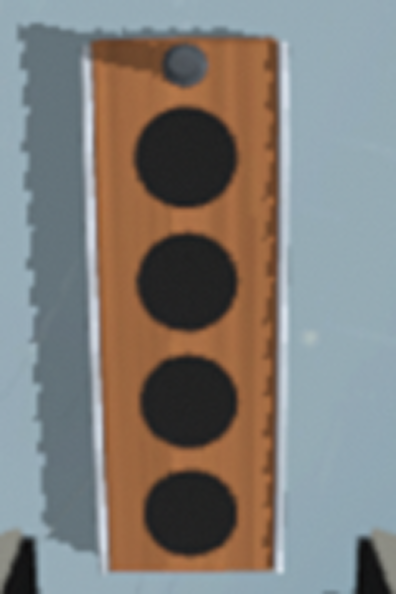

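The pads fit well: 132.0 mm across four, 17.2 mm radius, z = 16 mm. Their world positions are (.507,.121), (.517,.078), (.528,.035) and (.538,-.008), with a row angle of 103.2°. I fetch the narrow die first, aiming for a TCP z of 0.032 so the fingertips stay above the rack's lips when placing.

```bash
python3 go.py .468 .3727 .15 91.5
python3 -m jog '[[[0.2,0.04,-0.015,0.01,0.05],[0.2,0.08,-0.03,0.02,0.1],[0.2,0.12,-0.045,0.03,0.15],[0.2,0.16,-0.06,0.04,0.2],[0.2,0.2,-0.075,0.05,0.2]]]' 25 >/dev/null
python3 go.py .468 .3727 .08 91.5
```

```text
shift [0.3144 0.0138 0.071 ] turn 0.1947 t 1.7833 pos [0.5234 0.0629 0.2209] rot [ 3.1414e+00 -6.0000e-04  1.7916e+00] open 0.0551 gf 0.0
shift [0.1368 0.0596 0.0932] turn -0.007 t 2.2 pos [0.411  0.2348 0.1731] rot [ 3.1411e+00 -6.0000e-04  1.5900e+00] open 0.0552 gf 0.0
```

```bash

python3 -m jog '[[[0.2,0.037,0.016,0,0],[0.2,0.072,0.032,0.01,0],[0.2,0.108,0.047,0.02,-0.007],[0.2,0.137,0.0595,0.04,-0.007],[0.2,0.137,0.0595,0.06,-0.007]]]' 25 >/dev/null
python3 -m jog '[[[0.2,0,0,0.015,0],[0.2,0,0,0.03,0],[0.2,0,0,0.03,0],[0.2,0,0,0.03,0]]]' >/dev/null
python3 go.py .468 .3727 .032 91.5
```

```text
shift [ 0.0016 -0.0006  0.0508] turn 0.0021 t 2.95 pos [0.4687 0.3711 0.0828] rot [-3.140e+00  6.000e-04  1.599e+00] open 0.055 gf 0.0
```

```bash

python3 -m jog '[[[0.2,0.0015,-0.0005,0.02,0],[0.2,0.0015,-0.0005,0.04,0],[0.2,0.0015,-0.0005,0.0505,0],[0.2,0.0015,-0.0005,0.0505,0]]]' >/dev/null
python3 go.py .468 .3727 .032 91.5
python3 -m jog '[[[-1,0,0,0,0],[-1,0,0,0,0],[-1,0,0,0,0],[-1,0,0,0,0],[-1,0,0,0,0]]]' 25
python3 -m jog '[[[-1,0,0,0,0],[-1,0,0,0,0]]]' 25
python3 go.py .468 .3727 .032 91.5
```

```text
shift [ 0.0013 -0.0005 -0.0004] turn -0.0002 t 3.2833 pos [0.4685 0.3714 0.0316] rot [-3.1391e+00  1.2000e-03  1.5968e+00] open 0.0549 gf 0.0
time: 3.7
tool_pos: [0.47, 0.3717, 0.0336]
tool_rot: [3.14, -0.001, 1.596]
contact_force: [-0.3, 0.2, -0.4]
opening: 0.0263
grip_force: 0.0
time: 3.87
tool_pos: [0.4695, 0.3715, 0.0331]
tool_rot: [-3.141, -0.0, 1.596]
contact_force: [-1.4, -0.7, 3.2]
opening: 0.0159
grip_force: 25.0
shift [ 0.0012 -0.0014  0.0011] turn -0.0012 t 3.8667 pos [0.4695 0.3715 0.0331] rot [-3.1414e+00 -1.0000e-04  1.5958e+00] open 0.0159 gf 25.0
```

```bash

python3 -m jog '[[[-1,0,0,-0.02,0],[-1,0,0,-0.05,0],[-1,0,0,-0.085,0],[-1,0,0,-0.085,0]]]' 25
python3 go.py .5377 -.0086 .12 103.2
```

```text
time: 4.2
tool_pos: [0.4728, 0.3734, 0.1244]
tool_rot: [3.132, -0.006, 1.596]
contact_force: [1.4, 0.6, -0.8]
opening: 0.0164
grip_force: 25.0
shift [-0.3836  0.0553  0.0028] turn -0.2053 t 4.2 pos [0.4728 0.3734 0.1244] rot [ 3.1315 -0.0057  1.5959] open 0.0164 gf 25.0
```

```bash

python3 -m jog '[[[-1,-0.03,0.005,0,-0.04],[-1,-0.07,0.011,0,-0.08],[-1,-0.11,0.017,0,-0.12],[-1,-0.15,0.023,0,-0.16],[-1,-0.19,0.029,0,-0.2]]]' 25 >/dev/null
python3 go.py .5377 -.0086 .12 103.2
```

```text
shift [-0.1921 -0.0091 -0.0026] turn -0.0027 t 4.6167 pos [0.5032 0.1806 0.1174] rot [-3.1416e+00  1.0000e-04  1.7985e+00] open 0.0163 gf 25.0
```

```bash

python3 -m jog '[[[-1,-0.04,-0.002,0,0],[-1,-0.08,-0.004,0,0],[-1,-0.12,-0.006,0,0],[-1,-0.155,-0.008,0,0],[-1,-0.18,-0.009,0,0]]]' 25 >/dev/null
python3 -m jog '[[[-1,-0.01,0,0.015,0],[-1,-0.01,0,0.03,0],[-1,-0.01,0,0.045,0],[-1,-0.01,0,0.045,0]]]' 25 >/dev/null
python3 go.py .5377 -.0086 .031 103.2
```

```text
shift [-0.004   0.002   0.0388] turn -0.0064 t 5.3667 pos [ 0.535  -0.0052  0.0698] rot [-3.1365e+00 -2.0000e-03  1.7948e+00] open 0.0162 gf 25.0
```

```bash

python3 -m jog '[[[-1,-0.003,0.001,0.015,-0.004],[-1,-0.003,0.001,0.024,-0.004],[-1,-0.003,0.001,0.024,-0.004],[-1,-0.003,0.001,0.024,-0.004]]]' 25 >/dev/null
python3 - <<'E'
from h import *
import json
s=robot.observe();im=robot.read_camera("wrist")[:,:,::-1]
json.dump({k:np.array(s[k]).tolist() for k in("tool_pos","tool_rot")},open("s3.json","w"))
print(s["tool_pos"],s["tool_rot"])
for p in [(.5375,-.0076),(.5276,.0354)]: print(proj("wrist",[*p,.016],s))
cv2.imwrite("pics/w3.png",im)
cv2.imwrite("pics/w3c.png",cv2.resize(im[80:300,240:420],None,fx=2.7,fy=2.7))
E
python3 go.py .5377 -.0086 .031 103.2
```

```text
[ 0.53838678 -0.00735388  0.04869713] [-3.14074313e+00 -4.44005628e-04  1.79997452e+00]
[326.57097661 233.43130809]
[326.65382752 165.86737767]
shift [-0.0009 -0.0014  0.0182] turn -0.0011 t 5.75 pos [ 0.5388 -0.0074  0.0492] rot [3.1412 0.     1.8   ] open 0.0164 gf 25.0
```

View pics/w3c.png

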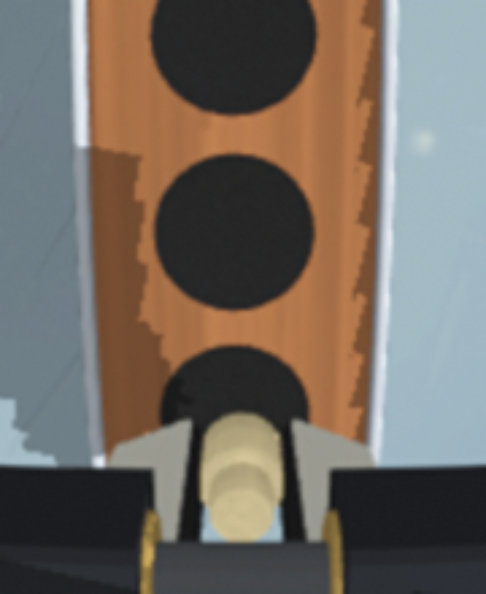

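The picture shows pad −22 at pixel (326.4,165.2), against (326.6,165.9) predicted. The die is held upright and about 1.4 mm to the right of its pad's line, which agrees with the pose reading. I correct that, lower and release.

```bash

python3 -m jog '[[[-1,-0.001,-0.0012,0.006,0],[-1,-0.001,-0.0012,0.012,0],[-1,-0.001,-0.0012,0.017,0],[-1,-0.001,-0.0012,0.017,0],[-1,-0.001,-0.0012,0.017,0]]]' 25
python3 go.py .5377 -.0086 .031 103.2
```

```text
time: 6.17
tool_pos: [0.5375, -0.0088, 0.0314]
tool_rot: [-3.141, -0.0, 1.8]
contact_force: [0.1, 0.4, -1.6]
opening: 0.0163
grip_force: 25.0
shift [0.0002 0.0002 0.0004] turn -0.0014 t 6.1667 pos [ 0.5375 -0.0088  0.0314] rot [-3.1412e+00 -3.0000e-04  1.7998e+00] open 0.0163 gf 25.0
```

```bash

python3 -m jog '[[[-1,0,0,0.001,0],[-1,0,0,0.001,0]]]' 25
python3 -m jog '[[[-0.2,0,0,0.001,0],[-0.2,0,0,0.001,0],[-0.2,0,0,0.001,0],[-0.2,0,0,0.001,0]]]'
python3 -m jog '[[[-0.2,0,0,-0.015,0],[-0.2,0,0,-0.05,0],[0.2,0,0,-0.09,0],[0.2,0,0,-0.09,0]]]' >/dev/null
python3 go.py .4688 .3288 .12 91.5
```

```text
time: 6.33
tool_pos: [0.5378, -0.0089, 0.0309]
tool_rot: [3.141, -0.0, 1.8]
contact_force: [-0.9, 0.1, 0.9]
opening: 0.0164
grip_force: 25.0
time: 6.67
tool_pos: [0.5377, -0.0089, 0.0297]
tool_rot: [3.142, -0.0, 1.8]
contact_force: [0.6, -0.8, 0.4]
opening: 0.0352
grip_force: 0.0
shift [0.3459 0.0058 0.0051] turn 0.203 t 7.0 pos [ 0.5416 -0.0094  0.1265] rot [3.1303 0.0044 1.7999] open 0.0453 gf 0.0
```

```bash

python3 -m jog '[[[0.2,0.03,0.001,0,0.05],[0.2,0.07,0.002,0,0.1],[0.2,0.11,0.003,0,0.15],[0.2,0.15,0.004,0,0.2],[0.2,0.19,0.005,0,0.203]]]' 25 >/dev/null
python3 go.py .4688 .3288 .12 91.5
```

```text
shift [ 0.1506 -0.0268 -0.0002] turn -0.0036 t 7.4167 pos [0.499  0.1789 0.1198] rot [ 3.1409e+00 -2.0000e-04  1.5934e+00] open 0.055 gf 0.0
```

```bash

python3 -m jog '[[[0.2,0.04,-0.008,0,0],[0.2,0.08,-0.015,0,0],[0.2,0.12,-0.022,0,0],[0.2,0.15,-0.027,0,0],[0.2,0.15,-0.027,0,0]]]' 25 >/dev/null
python3 -m jog '[[[0.2,0,0,0.015,0],[0.2,0,0,0.03,0],[0.2,0,0,0.03,0],[0.2,0,0,0.03,0]]]' >/dev/null
python3 go.py .4688 .3288 .033 91.5
```

```text
shift [0.0029 0.0007 0.0562] turn -0.0005 t 8.1667 pos [0.4683 0.3259 0.0892] rot [-3.1400e+00  8.0000e-04  1.5965e+00] open 0.0552 gf 0.0
```

```bash

python3 -m jog '[[[0.2,0.0025,0,0.015,0],[0.2,0.0025,0.0005,0.035,0],[0.2,0.0025,0.0005,0.055,0],[0.2,0.0025,0.0005,0.055,0]]]' >/dev/null
python3 go.py .4688 .3288 .033 91.5
python3 -m jog '[[[-1,0,0,0,0],[-1,0,0,0,0],[-1,0,0,0,0],[-1,0,0,0,0],[-1,0,0,0,0]]]' 25
python3 -m jog '[[[-1,0,0,0,0],[-1,0,0,0,0]]]' 25 >/dev/null
python3 go.py .4688 .3288 .033 91.5
python3 -m jog '[[[-1,0,0,-0.02,0],[-1,0,0,-0.05,0],[-1,0,0,-0.085,0],[-1,0,0,-0.085,0],[-1,0,0,-0.085,0]]]' 25
python3 go.py .5278 .0344 .12 103.2
```

```text
shift [ 0.001   0.001  -0.0005] turn -0.0009 t 8.5 pos [0.4678 0.3278 0.0325] rot [-3.1374e+00  2.0000e-03  1.5961e+00] open 0.0551 gf 0.0
time: 8.92
tool_pos: [0.4694, 0.3294, 0.036]
tool_rot: [3.14, -0.001, 1.597]
contact_force: [-1.0, -1.1, 4.6]
opening: 0.0293
grip_force: 25.0
shift [-0.0006 -0.0007  0.003 ] turn -0.0001 t 9.0833 pos [0.4695 0.3294 0.036 ] rot [ 3.1399e+00 -8.0000e-04  1.5969e+00] open 0.0296 gf 25.0
time: 9.5
tool_pos: [0.4701, 0.3297, 0.122]
tool_rot: [3.137, -0.002, 1.597]
contact_force: [-0.4, -0.6, -2.4]
opening: 0.0298
grip_force: 25.0
shift [-0.2967  0.0499  0.0016] turn -0.2042 t 9.5 pos [0.4701 0.3297 0.122 ] rot [ 3.1370e+00 -2.2000e-03  1.5969e+00] open 0.0298 gf 25.0
```

```bash

python3 -m jog '[[[-1,-0.03,0.005,0,-0.04],[-1,-0.07,0.011,0,-0.08],[-1,-0.11,0.018,0,-0.12],[-1,-0.15,0.025,0,-0.16],[-1,-0.19,0.032,0,-0.204]]]' 25 >/dev/null
python3 go.py .5276 .0354 .12 103.2
```

```text
shift [-0.1053 -0.0017 -0.0017] turn 0.0023 t 9.9167 pos [0.505  0.1382 0.1183] rot [-3.1391e+00 -3.0000e-04  1.8035e+00] open 0.0296 gf 25.0
```

```bash

python3 -m jog '[[[-1,-0.04,-0.001,0,0],[-1,-0.075,-0.0015,0,0],[-1,-0.1,-0.002,0,0],[-1,-0.104,-0.002,0.02,0],[-1,-0.104,-0.002,0.04,0]]]' 25 >/dev/null
python3 -m jog '[[[-1,0,0,0.015,0],[-1,0,0,0.028,0],[-1,0,0,0.028,0],[-1,0,0,0.028,0],[-1,0,0,0.028,0]]]' 25 >/dev/null
python3 go.py .5276 .0354 .034 103.2
python3 - <<'E'
from h import *
s=robot.observe();im=robot.read_camera("wrist")[:,:,::-1]
print(s["tool_pos"],s["tool_rot"])
for p in [(.5276,.0354),(.5174,.0781),(.5074,.1209)]: print(proj("wrist",[*p,.016],s))
cv2.imwrite("pics/w4c.png",cv2.resize(im[80:300,240:420],None,fx=2.7,fy=2.7))
g=im.max(2);roi=np.zeros_like(g);roi[85:245,290:370]=1
n,l,st,ce=cv2.connectedComponentsWithStats(((g<70)&(roi>0)).astype(np.uint8))
for i in range(1,n):
    if st[i,4]>300: print(ce[i],st[i])
E
```

```text
shift [-0.0028 -0.0008  0.0178] turn -0.0003 t 10.75 pos [0.5277 0.0383 0.0518] rot [-3.1414e+00 -1.0000e-04  1.8009e+00] open 0.0299 gf 25.0
[0.52770182 0.03832084 0.05179026] [-3.14142334e+00 -1.34304651e-04  1.80090417e+00]
[326.81491112 235.3946681 ]
[326.38974254 169.67339059]
[326.37839038  97.50383536]
[326.21216475 103.07279693] [ 297   85   60   42 2088]
[326.29331185 169.10556003] [ 298  142   57   55 2482]
[322.17177914 222.35429448] [298 211  56  34 652]
```

View pics/w4c.png

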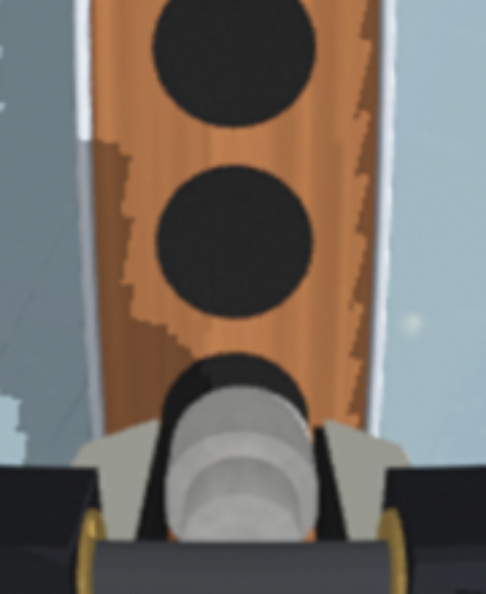

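Pad +22 is at (326.3,169.1), within 0.6 px of the prediction, and the wide die is held upright. Next I check where the die sits in the grip, from its near bottom rim at pixel row ≈222.8.

```bash
python3 - <<'E'
from h import *
s=dict(tool_pos=[.5277,.03832,.05179],tool_rot=[-3.14142,-.000134,1.8009])
X=np.array([np.cos(1.8009),np.sin(1.8009)])
for off in(-.002,0,.002):print(off,[proj("wrist",[*(np.array(s["tool_pos"][:2])+X*(.0155+off)),z],s).round(1) for z in(.032,.034,.036)])
s=dict(tool_pos=[.53839,-.00735,.0487],tool_rot=[-3.14074,-.00044,1.79997])
for off in(-.002,0,.002):print("narrow",off,proj("wrist",[*(np.array(s["tool_pos"][:2])+X*(.0085+off)),.0345],s).round(1))
E
python3 -m jog '[[[-1,-0.0025,-0.001,0.005,0],[-1,-0.0025,-0.001,0.01,0],[-1,-0.0025,-0.001,0.014,0],[-1,-0.0025,-0.001,0.014,0],[-1,-0.0025,-0.001,0.014,0]]]' 25
python3 go.py .5276 .0354 .034 103.2
```

```text
-0.002 [array([327.9, 221.2]), array([327.9, 222.5]), array([327.9, 223.8])]
0 [array([327.9, 218.1]), array([327.9, 219.3]), array([327.9, 220.5])]
0.002 [array([327.9, 214.9]), array([327.9, 216.1]), array([327.9, 217.3])]
narrow -0.002 [327.9 235.9]
narrow 0 [327.9 232.8]
narrow 0.002 [327.9 229.6]
time: 11.22
tool_pos: [0.5271, 0.0356, 0.0375]
tool_rot: [-3.141, -0.0, 1.801]
contact_force: [-0.0, -0.3, -0.6]
opening: 0.03
grip_force: 25.0
shift [-0.0003  0.0005  0.0035] turn -0.0004 t 11.2167 pos [0.5271 0.0356 0.0375] rot [-3.1410e+00 -3.0000e-04  1.8007e+00] open 0.03 gf 25.0
```

```bash

python3 -m jog '[[[-1,0.001,0.0004,0.0015,0],[-1,0.001,0.0004,0.003,0],[-1,0.001,0.0004,0.003,0],[-1,0.001,0.0004,0.003,0]]]' 25
python3 go.py .5276 .0354 .034 103.2
```

```text
time: 11.55
tool_pos: [0.5274, 0.0367, 0.0347]
tool_rot: [3.142, -0.0, 1.801]
contact_force: [0.7, -0.6, 0.0]
opening: 0.0299
grip_force: 25.0
shift [-0.0013 -0.0001  0.0007] turn -0.0003 t 11.55 pos [0.5274 0.0367 0.0347] rot [ 3.1416e+00 -1.0000e-04  1.8009e+00] open 0.0299 gf 25.0
```

```bash

python3 -m jog '[[[-1,0,0,0.0008,0],[-1,0,0,0.0012,0],[-1,0,0,0.0012,0]]]' 25
python3 -m jog '[[[0,0,0,0.0012,0],[0,0,0,0.0012,0],[0,0,0,0.0012,0],[0,0,0,0.0012,0]]]'
python3 -m jog '[[[0,0,0,-0.015,0],[0,0,0,-0.05,0],[0.2,0,0,-0.09,0],[0.2,0,0,-0.09,0],[0.2,0,0,-0.09,0]]]' >/dev/null
python3 go.py .4700 .2853 .12 91.5
```

```text
time: 11.8
tool_pos: [0.5276, 0.0366, 0.034]
tool_rot: [3.141, 0.0, 1.801]
contact_force: [-1.3, -0.2, 4.4]
opening: 0.0295
grip_force: 25.0
time: 12.13
tool_pos: [0.5275, 0.0366, 0.0322]
tool_rot: [-3.142, -0.0, 1.801]
contact_force: [-0.3, -1.6, 0.2]
opening: 0.0452
grip_force: 0.0
shift [ 0.2556 -0.0007  0.0041] turn 0.2039 t 12.55 pos [0.5289 0.0366 0.1245] rot [3.1364e+00 1.6000e-03 1.8009e+00] open 0.0548 gf 0.0
```

```bash

python3 -m jog '[[[0.2,0.03,0,0,0.05],[0.2,0.07,0,0,0.1],[0.2,0.11,0,0,0.15],[0.2,0.15,0,0,0.2],[0.2,0.19,0,0,0.204]]]' 25 >/dev/null
python3 go.py .4700 .2853 .09 91.5
```

```text
shift [ 0.0627 -0.0112  0.0308] turn -0.0036 t 12.9667 pos [0.4826 0.2229 0.1208] rot [-3.1391e+00  6.0000e-04  1.5934e+00] open 0.0549 gf 0.0
```

```bash

python3 -m jog '[[[0.2,0.03,-0.006,0,0],[0.2,0.06,-0.011,0,0],[0.2,0.0625,-0.011,0,-0.002],[0.2,0.0625,-0.011,0.015,-0.002],[0.2,0.0625,-0.011,0.03,-0.002]]]' 25 >/dev/null
python3 -m jog '[[[0.2,0,0,0,0],[0.2,0,0,0,0],[0.2,0,0,0,0]]]' >/dev/null
python3 go.py .4700 .2853 .033 91.5
```

```text
shift [ 0.0019 -0.0016  0.0593] turn 0.0013 t 13.6333 pos [0.4717 0.2835 0.0923] rot [-3.1411e+00  1.0000e-04  1.5983e+00] open 0.0552 gf 0.0
```

```bash

python3 -m jog '[[[0.2,0.0018,-0.001,0.015,0],[0.2,0.0018,-0.001,0.035,0],[0.2,0.0018,-0.001,0.056,0],[0.2,0.0018,-0.001,0.058,0],[0.2,0.0018,-0.001,0.058,0]]]' >/dev/null
python3 go.py .4700 .2853 .033 91.5
python3 -m jog '[[[-1,0,0,0,0],[-1,0,0,0,0],[-1,0,0,0,0],[-1,0,0,0,0],[-1,0,0,0,0]]]' 25
python3 -m jog '[[[-1,0,0,0,0],[-1,0,0,0,0]]]' 25 >/dev/null
python3 go.py .4700 .2853 .033 91.5
python3 -m jog '[[[-1,0,0,-0.02,0],[-1,0,0,-0.05,0],[-1,0,0,-0.085,0],[-1,0,0,-0.085,0],[-1,0,0,-0.085,0]]]' 25
python3 go.py .5174 .0781 .12 103.2
```

```text
shift [ 0.0001 -0.0002  0.0011] turn 0.0014 t 14.05 pos [0.4702 0.2852 0.0341] rot [-3.1401e+00  5.0000e-04  1.5983e+00] open 0.055 gf 0.0
time: 14.47
tool_pos: [0.4707, 0.2858, 0.035]
tool_rot: [3.141, -0.0, 1.599]
contact_force: [-1.6, 0.2, 2.1]
opening: 0.0263
grip_force: 0.5
shift [-0.0004 -0.0006  0.0019] turn 0.0019 t 14.6333 pos [0.4706 0.2857 0.0349] rot [ 3.1410e+00 -3.0000e-04  1.5988e+00] open 0.0231 gf 25.0
time: 15.05
tool_pos: [0.4715, 0.2861, 0.1212]
tool_rot: [3.137, -0.002, 1.599]
contact_force: [0.4, -0.6, -1.8]
opening: 0.0234
grip_force: 25.0
shift [-0.2092  0.04    0.001 ] turn -0.2023 t 15.05 pos [0.4715 0.2861 0.1212] rot [ 3.1374e+00 -1.7000e-03  1.5989e+00] open 0.0234 gf 25.0
```

```bash

python3 -m jog '[[[-1,-0.03,0.006,0,-0.04],[-1,-0.07,0.014,0,-0.08],[-1,-0.11,0.022,0,-0.12],[-1,-0.15,0.03,0,-0.16],[-1,-0.185,0.037,0,-0.203]]]' 25 >/dev/null
python3 -m jog '[[[-1,-0.01,0,0,0],[-1,-0.02,0,0.015,0],[-1,-0.02,0,0.03,0],[-1,-0.02,0,0.03,0],[-1,-0.02,0,0.03,0]]]' 25 >/dev/null
python3 go.py .5174 .0781 .033 103.2
```

```text
shift [-0.0047  0.0006  0.0549] turn 0.0003 t 15.8833 pos [0.5159 0.0825 0.0879] rot [-3.1377e+00 -1.1000e-03  1.8014e+00] open 0.0232 gf 25.0
```

```bash

python3 -m jog '[[[-1,-0.0045,0.0005,0.012,0],[-1,-0.0045,0.0005,0.025,0],[-1,-0.0045,0.0005,0.036,0],[-1,-0.0045,0.0005,0.036,0],[-1,-0.0045,0.0005,0.036,0]]]' 25 >/dev/null
python3 - <<'E'
from h import *
s=robot.observe();im=robot.read_camera("wrist")[:,:,::-1]
print(s["tool_pos"],s["tool_rot"])
for p in [(.5174,.0781),(.5074,.1209)]: print(proj("wrist",[*p,.016],s))
t=s["tool_rot"][2];X=np.array([np.cos(t),np.sin(t)])
for off in(-.002,0,.002):print(off,proj("wrist",[*(np.array(s["tool_pos"][:2])+X*(.0125+off)),s["tool_pos"][2]-.0169],s).round(1))
cv2.imwrite("pics/w5c.png",cv2.resize(im[80:300,240:420],None,fx=2.7,fy=2.7))
g=im.max(2);roi=np.zeros_like(g);roi[120:245,290:370]=1
n,l,st,ce=cv2.connectedComponentsWithStats(((g<70)&(roi>0)).astype(np.uint8))
for i in range(1,n):
    if st[i,4]>300: print(ce[i],st[i])
E
python3 go.py .5174 .0781 .033 103.2
```

```text
[0.51853532 0.07861082 0.05346416] [-3.14097287e+00 -3.22115223e-04  1.80255100e+00]
[326.15735723 230.79255392]
[326.16444766 164.94671567]
-0.002 [327.9 227.8]
0 [327.9 224.6]
0.002 [327.9 221.4]
[326.07990315 164.32485876] [ 298  137   57   56 2478]
[325.61023947 222.36416185] [ 300  206   55   39 1211]
shift [-0.     -0.0017  0.021 ] turn 0.0013 t 16.35 pos [0.519  0.0785 0.054 ] rot [3.1409 0.     1.8025] open 0.0234 gf 25.0
```

View pics/w5c.png

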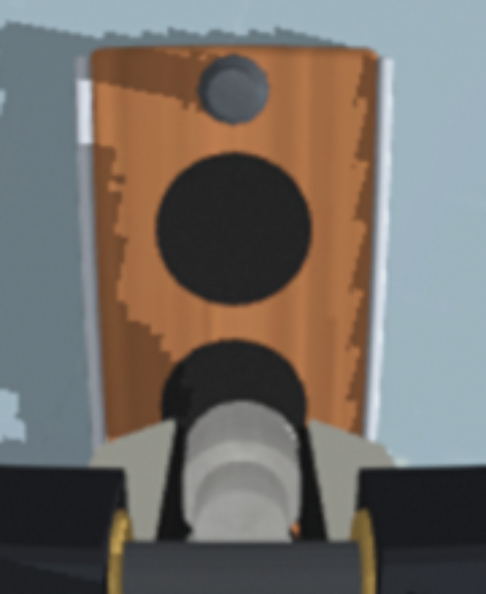

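The next pad (+66) is at (326.1,164.3), 0.6 px from the prediction. The medium die's near rim, at row 228.6, puts it about 2 mm back in the grip, so I shift +1.5 mm along x and −1.7 mm in y, then lower.

```bash

python3 -m jog '[[[-1,0.0015,-0.0015,0.006,0],[-1,0.0015,-0.0015,0.012,0],[-1,0.0015,-0.0015,0.018,0],[-1,0.0015,-0.0015,0.018,0],[-1,0.0015,-0.0015,0.018,0]]]' 25
python3 go.py .5174 .0781 .033 103.2
```

```text
time: 16.77
tool_pos: [0.5166, 0.0791, 0.0349]
tool_rot: [-3.141, -0.0, 1.802]
contact_force: [-0.5, -0.7, -0.2]
opening: 0.0231
grip_force: 25.0
shift [-0.0012  0.0005  0.0019] turn 0.0006 t 16.7667 pos [0.5166 0.0791 0.0349] rot [-3.1407e+00 -3.0000e-04  1.8018e+00] open 0.0231 gf 25.0
```

```bash

python3 -m jog '[[[-1,0,0.0004,0.001,0],[-1,0,0.0004,0.002,0],[-1,0,0.0004,0.0025,0],[-1,0,0.0004,0.0025,0]]]' 25
python3 -m jog '[[[0,0,0,0,0],[0,0,0,0,0],[0,0,0,0,0],[0,0,0,0,0]]]'
python3 -m jog '[[[0,0,0,-0.015,0],[0,0,0,-0.05,0],[0.2,0,0,-0.09,0],[0.2,0,0,-0.09,0],[0.2,0,0,-0.09,0]]]' >/dev/null
python3 go.py .4713 .2415 .12 91.5
```

```text
time: 17.1
tool_pos: [0.5175, 0.0792, 0.0329]
tool_rot: [3.141, 0.0, 1.802]
contact_force: [-0.1, -0.4, 0.1]
opening: 0.0234
grip_force: 25.0
time: 17.43
tool_pos: [0.5174, 0.0792, 0.0329]
tool_rot: [3.141, -0.0, 1.802]
contact_force: [-0.4, 0.7, 0.3]
opening: 0.0439
grip_force: 0.0
shift [ 0.1688 -0.0091  0.0049] turn 0.2049 t 17.85 pos [0.5188 0.0792 0.1251] rot [3.1361e+00 1.2000e-03 1.8018e+00] open 0.0544 gf 0.0
```

```bash

python3 -m jog '[[[0.2,0.03,-0.001,0,0.05],[0.2,0.07,-0.003,0,0.1],[0.2,0.11,-0.005,0,0.15],[0.2,0.145,-0.007,0,0.2],[0.2,0.165,-0.0075,0,0.205]]]' 25 >/dev/null
python3 -m jog '[[[0.2,0,0,0,0],[0.2,0,0,0,0]]]' 25 >/dev/null
python3 go.py .4713 .2415 .036 91.5
```

```text
shift [0.0029 0.0005 0.0855] turn 0.0027 t 18.4333 pos [0.4711 0.2386 0.1215] rot [-3.1393e+00  9.0000e-04  1.5996e+00] open 0.0553 gf 0.0
```

```bash

python3 -m jog '[[[0.2,0.003,0.0005,0.01,0.002],[0.2,0.003,0.0005,0.035,0.002],[0.2,0.003,0.0005,0.06,0.002],[0.2,0.003,0.0005,0.084,0.002],[0.2,0.003,0.0005,0.084,0.002]]]' >/dev/null
python3 -m jog '[[[0.2,0,0,0,0],[0.2,0,0,0,0]]]' >/dev/null
python3 go.py .4713 .2415 .036 91.5
python3 -m jog '[[[-1,0,0,0,0],[-1,0,0,0,0],[-1,0,0,0,0],[-1,0,0,0,0],[-1,0,0,0,0]]]' 25
python3 -m jog '[[[-1,0,0,0,0],[-1,0,0,0,0]]]' 25 >/dev/null
python3 go.py .4713 .2415 .036 91.5
python3 -m jog '[[[-1,0,0,-0.02,0],[-1,0,0,-0.05,0],[-1,0,0,-0.085,0],[-1,0,0,-0.085,0],[-1,0,0,-0.085,0]]]' 25
python3 go.py .5074 .1209 .12 103.2
```

```text
shift [ 0.001  -0.0021  0.0034] turn -0.0034 t 19.0167 pos [0.4735 0.2406 0.0394] rot [ 3.1408e+00 -2.0000e-04  1.5936e+00] open 0.0549 gf 0.0
time: 19.43
tool_pos: [0.4728, 0.2412, 0.0393]
tool_rot: [3.141, -0.0, 1.595]
contact_force: [-1.3, -0.5, 0.3]
opening: 0.0261
grip_force: 0.5
shift [ 0.0003 -0.0012  0.0031] turn -0.002 t 19.6 pos [0.4725 0.2412 0.0391] rot [-3.1415e+00 -1.0000e-04  1.5950e+00] open 0.0204 gf 25.0
time: 20.02
tool_pos: [0.4738, 0.2415, 0.1256]
tool_rot: [3.137, -0.001, 1.595]
contact_force: [-0.5, 0.4, -1.1]
opening: 0.0202
grip_force: 25.0
shift [-0.1214  0.0306  0.0056] turn -0.2063 t 20.0167 pos [0.4738 0.2415 0.1256] rot [ 3.1372e+00 -1.4000e-03  1.5948e+00] open 0.0202 gf 25.0
```

```bash

python3 -m jog '[[[-1,-0.03,0.008,0,-0.05],[-1,-0.06,0.016,0,-0.1],[-1,-0.09,0.024,0,-0.15],[-1,-0.115,0.03,0.01,-0.2],[-1,-0.121,0.032,0.02,-0.206]]]' 25 >/dev/null
python3 -m jog '[[[-1,0,0,0.015,0],[-1,0,0,0.03,0],[-1,0,0,0.045,0],[-1,0,0,0.045,0],[-1,0,0,0.045,0]]]' 25 >/dev/null
python3 - <<'E'
from h import *
s=robot.observe();im=robot.read_camera("wrist")[:,:,::-1]
print(s["tool_pos"],s["tool_rot"])
for p in [(.5074,.1209,.016),(.5,.1521,.046)]: print(proj("wrist",p,s))
t=s["tool_rot"][2];X=np.array([np.cos(t),np.sin(t)])
for off in(-.002,0,.002):print(off,proj("wrist",[*(np.array(s["tool_pos"][:2])+X*(.0105+off)),s["tool_pos"][2]-.0211],s).round(1))
cv2.imwrite("pics/w6c.png",cv2.resize(im[80:300,240:420],None,fx=2.7,fy=2.7))
E
python3 go.py .5074 .1209 .037 103.2
```

```text
[0.50617541 0.12115696 0.05727657] [-3.13766686e+00 -7.34599003e-04  1.80065263e+00]
[329.92169238 228.98325383]
[329.8097547  196.13329146]
-0.002 [328.  228.2]
0 [328.  225.1]
0.002 [328. 222.]
shift [-0.0004  0.0003  0.0213] turn -0.0004 t 20.9 pos [0.507  0.1212 0.0583] rot [-3.1400e+00 -4.0000e-04  1.8008e+00] open 0.0198 gf 25.0
```

View pics/w6c.png

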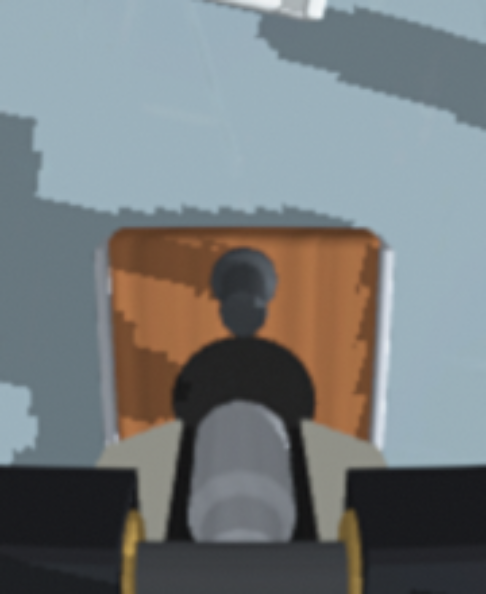

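The tall die is upright and in line with the pad and post (column ≈329.5). Its near rim at row 228.6 means it sits about 2 mm back in the grip, so I shift +1 mm and lower.

```bash

python3 -m jog '[[[-1,0.001,0,0.006,0],[-1,0.001,0,0.012,0],[-1,0.001,0,0.018,0],[-1,0.001,0,0.018,0],[-1,0.001,0,0.018,0]]]' 25
python3 go.py .5074 .1209 .037 103.2
```

```text
time: 21.32
tool_pos: [0.5071, 0.1219, 0.0405]
tool_rot: [-3.141, -0.0, 1.801]
contact_force: [0.2, 0.2, -1.9]
opening: 0.0204
grip_force: 25.0
shift [-0.001   0.0001  0.0035] turn -0.0004 t 21.3167 pos [0.5071 0.1219 0.0405] rot [-3.1409e+00 -2.0000e-04  1.8008e+00] open 0.0204 gf 25.0
```

```bash

python3 -m jog '[[[-1,0,0,0.001,0],[-1,0,0,0.002,0],[-1,0,0,0.003,0],[-1,0,0,0.0038,0],[-1,0,0,0.0038,0]]]' 25
python3 -m jog '[[[-0.1,0,0,0,0],[-0.1,0,0,0,0],[-0.1,0,0,0,0],[-0.1,0,0,0,0]]]'
python3 -m jog '[[[0,0,0,-0.015,0],[0,0,0,-0.05,0],[0.2,0,0,-0.09,0],[0.2,0,0,-0.125,0],[0.2,0,0,-0.16,0]]]' >/dev/null
python3 go.py .5224 .0567 .22 103.2
```

```text
time: 21.73
tool_pos: [0.5074, 0.1219, 0.0372]
tool_rot: [3.141, -0.0, 1.801]
contact_force: [-1.0, -0.1, 0.1]
opening: 0.0201
grip_force: 25.0
time: 22.07
tool_pos: [0.5074, 0.1219, 0.0371]
tool_rot: [3.141, -0.0, 1.801]
contact_force: [0.2, -0.0, -0.1]
opening: 0.0401
grip_force: 0.0
shift [-0.0669  0.0001 -0.021 ] turn -0.0004 t 22.4833 pos [0.507  0.1218 0.199 ] rot [ 3.1413 -0.      1.8008] open 0.0548 gf 0.0
```

Now I look at the row from above.

```bash

python3 -m jog '[[[0.2,-0.035,0,-0.01,0],[0.2,-0.067,0,-0.021,0],[0.2,-0.067,0,-0.021,0],[0.2,-0.067,0,-0.021,0],[0.2,-0.067,0,-0.021,0]]]' >/dev/null
python3 - <<'E'
from h import *
s=robot.observe();im=robot.read_camera("wrist")[:,:,::-1]
for n,p,h in(("narrow",(.5375,-.0076),.030),("wide",(.5276,.0354),.04),("medium",(.5174,.0781),.034),("tall",(.5074,.1209),.05)):
    print(n,"pad crop px",(proj("wrist",[*p,.016],s)-[270,75])*3.3,"ideal top",(proj("wrist",[*p,.016+h],s)-[270,75])*3.3, "px/mm", np.linalg.norm(proj("wrist",[p[0],p[1]+.01,.016+h],s)-proj("wrist",[*p,.016+h],s))*.33)
cv2.imwrite("pics/w7c.png",cv2.resize(im[75:255,270:390],None,fx=3.3,fy=3.3,interpolation=cv2.INTER_CUBIC))
E
```

```text
narrow pad crop px [193.87113018 503.74290862] ideal top [193.78161079 537.08536252] px/mm 2.6729577992795104
wide pad crop px [194.28313711 389.95660609] ideal top [194.19954671 424.78789748] px/mm 2.991700456791635
medium pad crop px [193.6941341  268.94555191] ideal top [193.55997315 286.61108966] px/mm 3.1277858030251355
tall pad crop px [193.72467027 142.83857631] ideal top [193.51501508 149.88871028] px/mm 3.3829924189722136
```

View pics/w7c.png

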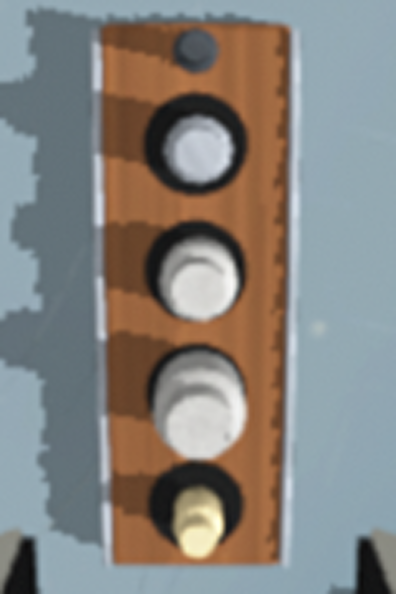

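All four dies stand upright, in the order tall, medium, wide, narrow from the post. Each is within about 1–2 mm of its pad centre (tops at (199,149), (200,282), (198,424) and (199,540) in the crop). The gripper is clear, so I hand in.

```bash
python3 -c "
from cell import robot
print(robot.hand_in())"
```

```text
the job is handed in; nothing more can be done
None
```

The job is handed in: from the press rack's post outwards the dies stand tall, medium, wide, narrow, the reverse of the storage order, each upright and within about 2 mm of its pad's centre in the last picture.

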